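# Lay the tongued board back in the bench platform

### The job

The small instrument platform on the bench is missing one of its two boards. Pick up the loose board by its handle, angle its tongue into the groove along the edge of the board that is already laid, and lower it flat, pressing it down until it is fully seated with its ends in line with the laid board and the spring catch has snapped out over its other edge. Let go, and leave the petri dish, the bottle and the marker where they are.

Things in the scene. Friction and masses are not known exactly. Their poses are not given: they have to be found in the camera images.
- platform: Fixed low platform: aluminium plate 150 (x) by 275 (y) by 8 mm, a pale wooden board laid at its +y end. Origin: underside of the plate, middle of the empty bay. The bay, floor z = 8 mm, spans y = -77.5 to +77.5 mm and is open at both x ends. At +77.5 mm begins the laid board (130 mm long in x, centred on x = 0, top z = 24 mm), at -77.5 mm a rail (15 mm thick, top z = 24 mm)
- groove_mouth (a point): Middle of the mouth of the groove in the laid board's edge: x = 0, y = 77.5 mm, z = 13 mm in the platform's frame, same axes. The groove runs along the whole edge, is 10 mm high (platform z = 8 to 18 mm, its bottom level with the bay floor) and 14 mm deep towards +y; over it is a lip 6 mm thick
- catch (a joint): Travel (m) of the spring catch on the rail: 0 = sprung out over the bay, up to 0.011 = pushed back (platform -y). Spring 5 N at 0, plus 450 N/m. A board edge pressed down on its sloping nose (about 4 to 8 N at that edge) pushes it back and passes; it then springs out again. The board's weight alone does not pass it
- catch_nose (a point): Tip of the catch's nose, lower edge, middle: x = 0, y = -70 mm, z = 25.5 mm in the platform's frame when sprung out, just above a seated board's top. The nose is 40 mm long (x); its face slopes steeply up and back from the tip to the rail line at z = 43 mm. Its guides stand behind: 55 mm long, y = -82 to -125 mm, up to z = 48 mm
- board: Loose pale wooden board, 130 (x) by 150 (y) by 16 mm, about 0.35 kg, flat, handle up. Origin: middle of the underside of the 150 mm body. With the tongue on its +y edge it is 162 mm, longer than the bay is wide: it goes in only at an angle, tongue first, -y edge raised about 15 degrees. Seated: underside at platform z = 8 mm, axes as the platform's, y within 2.5 mm
- handle (a point): Centre of the board's steel bridge handle, 38 mm above the underside, over the board's middle: a bar 90 mm long along the board's x, 14 mm wide, 16 mm high (30 to 46 mm above the underside), on two posts; fingers can straddle it from above
- tongue_tip (a point): Middle of the tip of the board's tongue: x = 0, y = +87 mm, z = 3 mm in the board's frame. The tongue is 6 mm thick, flush with the underside, stands out 12 mm from the 150 mm body, and is 130 mm long (x)
- petri_dish: Round clear petri dish, 65 mm across, 18 mm high, on the bench between robot and platform; origin under its centre. To be left alone
- amber_bottle: Small brown bottle with black cap, 49 mm across, 90 mm high, beyond the platform; origin under its centre. To be left alone
- marker: White marker pen with red cap, 131 mm long, lying on the bench between robot and platform; origin under its middle. To be left alone

How it is judged:
By the outcome, as a careful person would: the job done as asked, in the order asked, and still so for the second after the job is handed in, with the robot touching nothing.
It also fails if it takes over 64 s, if anything falls off the work surface, if the arm or the gripper's body presses on something with over 40 N, if the wrist force passes 120 N, or if a joint passes its speed limit or range.

### The arm

A 6-joint arm with a two-finger parallel gripper is mounted at the origin on a cart in front of the work surface, level with it; the furniture and walls round the work are solid. World frame = base frame: x ahead of the robot, y to its left, z up, the work surface at z = 0. Lengths are in mm, angles in degrees, forces in N, time in s.
With the tool pointing down it reaches from about 350 to 850 mm from the base axis. Payload 8.1 kg.
Tool frame: the origin (TCP) lies at the very end of the fingers, on their centre line; the grasp point (between the pads) lies 19 mm behind it; z points along the fingers, y is the line along which they close (so a half turn about z gives the same grasp; the last joint's range is limited). The gripper opens to 85 mm and grips with 20 to 120 N. Pads are 22 mm wide; open, the fingers measure 114 mm over their backs; the gripper's body (76 mm by 85 mm) begins 54 mm behind the grasp point. The pads swing forward as they close: fully open they stand 13 mm farther back than shut.
Start: joints at [-80.008, 7.471, 85.268, -0, 87.261, -4.893], TCP at [154.153, -579.864, 231.292] pointing down, gripper open.
Joint ranges: [-169.43, 169.43], [-51.17, 129.36], [1.28, 143.12], [-76.62, 256.62], [0, 156.53], [-152.29, 152.29]. Speed limits (degrees/s): [136.94, 136.94, 159.86, 180, 180, 180].

### API

Orientations are given as [roll, pitch, yaw] about the fixed x, y, z axes, in that order (R = Rz(yaw) Ry(pitch) Rx(roll)).
In Python, from bench import status, viewer, job gives the robot as it stands.
- The arm moves only by the tool arm_command, never from a script. Its argument "targets" is a list that holds one entry, the list of rows, each a list of 7 numbers: the shift along the world's x, y, z in m, then the turn, a rotation vector about the world's x, y, z in rad, then the opening, from -1 (shut) to 1 (fully open). In form: [[[dx, dy, dz, rx, ry, rz, gripper], ...]]. A call has 1 to 10 rows; each row shifts and turns the commanded pose from where the row before left it; what a row does not reach is not made up. A row lasts 1/8 s, in which the tool goes at most 62.5 mm and 10.7 degrees, less where a joint would pass 70% of its speed; a pose out of reach is approached as far as the arm can. A call with a gripper value outside its range is refused whole. The fingers move at their own pace and stop on an object; "force" is the grip in N (left out, the last holds). Time passes only in rows, so rows that do not move let the fingers close. It gives the time, the measured TCP pose, the force, the opening and the grip force at its end, in the units of the state.
- status.sense(): the state, without advancing time (a new reading comes with each control period).
- viewer.snapshot(name): name is "side" or "top"; returns the picture (384x512x3 uint8, red, green, blue); there is no depth.
- viewer.camera_model(name): a dict with "vertical_fov" (degrees; the focal length in pixels is half the picture's height over the tangent of half this angle, whatever the lens; pixels are square), "cx", "cy" (the principal point, pixels), "xyz" and "attitude" of the camera in the world. Camera axes: x right, y down, z forward; pixel columns grow to the right and rows downward; lengths in mm; the calibration is good to about 2 mm. A picture is of the moment at which its call begins. camera_model takes no time and is no camera call.
- job.hand_in(): hands the job in; it is judged then, once.
The state is a dict: "time": time; "joint_pos": joint angles; "qd": joint speeds; "joint_efforts": joint torques, N m; "tool_pos": TCP position; "tcp_rot": TCP orientation; "ft_force": force on the tool from outside, world axes, zero at the start; "wrist_torque": the same for the moment, N m; "finger_gap": finger opening in mm; "grip_force": force on a finger pad.
Only numpy, scipy, OpenCV 4.12 (cv2) and the standard library are available. Lean on these libraries where they do the work, as an engineer would, in place of code of your own. Each camera call takes 0.05 s, during which the arm holds its last target. There are 200 camera calls.

## Working session

There is one attempt and no reset: what is moved stays moved. The work goes in short steps, Python scripts to look and compute and a tool call to move; the robot and the scene stay as the last step left them, time stands still between calls to the robot, and variables do not carry over. Pictures are saved under pics/ and viewed, at most 12 in all, crops included, and the job is handed in when it is done.

Besides the shell and the picture viewer there is one more tool, called after "Call:" as a command line: name --argument value ..., lists and objects as JSON in quotes. arm_command: Moves the arm, as the interface text tells. Its arguments: {"type":"object","properties":{"targets":{"type":"array"},"force":{"type":"number"}},"required":["targets"]}

```bash
mkdir -p pics; ls
python3 - <<'E'
from bench import status, viewer
import cv2
print(status.sense())
for n in("side","top"):
    print(n,viewer.camera_model(n)); cv2.imwrite(f"pics/{n}0.png",viewer.snapshot(n)[:,:,::-1])
E
```

```text
pics
{'time': 0.0, 'joint_pos': array([-8.00091739e+01,  7.51754470e+00,  8.53319231e+01, -8.72463581e-04,
        8.72614016e+01, -4.89341643e+00]), 'qd': array([-0.00780862, -0.01935611,  0.09256788, -0.1349261 , -0.04036068,
        0.0441452 ]), 'joint_efforts': array([-9.97178977e-04, -5.69409907e+01, -5.00541580e+01, -1.96340311e-04,
        1.51580293e-02,  2.36025318e-05]), 'tool_pos': array([ 154.03303549, -579.29835273,  230.19369995]), 'tcp_rot': array([-1.79889460e+02, -8.58921943e-03,  1.48842768e+01]), 'ft_force': array([-0.4852477 ,  0.41750353,  0.61417949]), 'wrist_torque': array([-0.03024321,  0.02296028,  0.02868807]), 'grip_force': 0.0, 'finger_gap': 85.04344586681253}
side {'vertical_fov': 52.194409714234446, 'cx': 257.45457271751644, 'cy': 196.77046937540115, 'xyz': array([593.44058917, 946.91307044, 565.56986506]), 'attitude': array([-118.9912921 ,   -1.35947607,  178.69002203])}
top {'vertical_fov': 55.191387164451086, 'cx': 252.46803643311705, 'cy': 198.0958484048346, 'xyz': array([491.9265603 ,  71.14438412, 921.8671071 ]), 'attitude': array([-173.7079461 ,    1.3839827 ,  -91.06667173])}
```

Run:
```python
import cv2
for n in("side","top"):
    a=cv2.imread(f"pics/{n}0.png"); cv2.imwrite(f"pics/{n}0b.png",cv2.resize(a,(800,600),interpolation=cv2.INTER_CUBIC))
```

```text
(no output)
```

View pics/side0b.png

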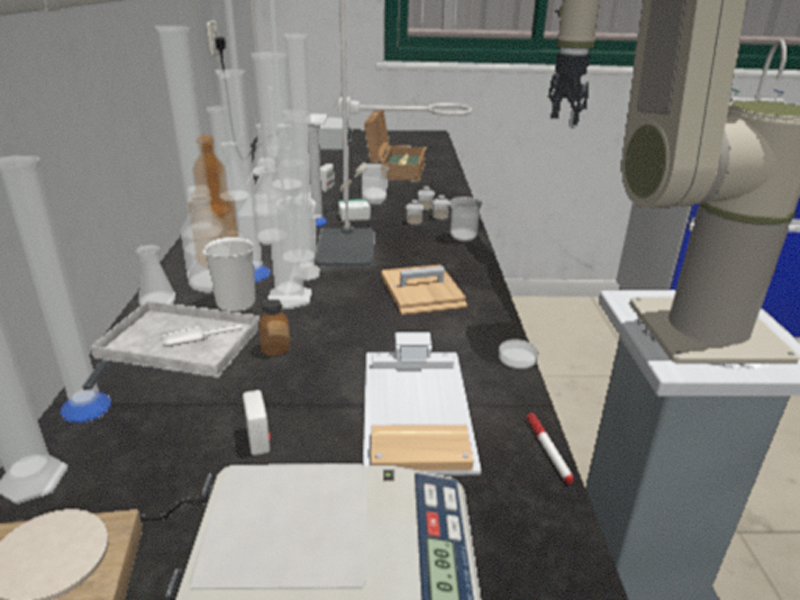

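View pics/top0b.png

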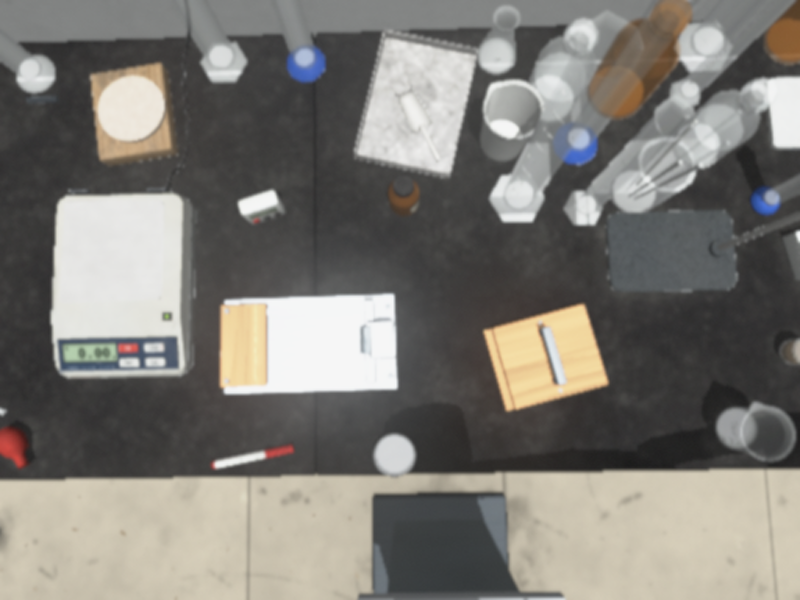

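The side view shows the board at about (423,288) of the 800x600 picture and the platform at about (420,410). In the top view the board's handle is at (552,353) and its tongue faces left, towards the platform at (310,343). Next I'll enlarge both.

Run:
```python
import cv2
def crop(n,x,y,w,h,k,o):
    a=cv2.imread(f"pics/{n}0.png")[y:y+h,x:x+w]; a=cv2.resize(a,None,fx=k,fy=k,interpolation=cv2.INTER_CUBIC)
    for i in range(0,w,10): cv2.putText(a,str(x+i),(i*k,8),0,.3,(0,255,255)); cv2.line(a,(i*k,10),(i*k,14),(0,255,255))
    for i in range(10,h,10): cv2.putText(a,str(y+i),(0,i*k+3),0,.3,(0,255,255)); cv2.line(a,(20,i*k),(24,i*k),(0,255,255))
    cv2.imwrite(o,a)
crop("top",136,184,130,72,6,"pics/t_plat.png")
crop("top",300,186,100,80,7,"pics/t_board.png")
crop("side",225,205,90,100,6,"pics/s_plat.png")
crop("side",235,160,75,45,10,"pics/s_board.png")
```

```text
(no output)
```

View pics/t_plat.png

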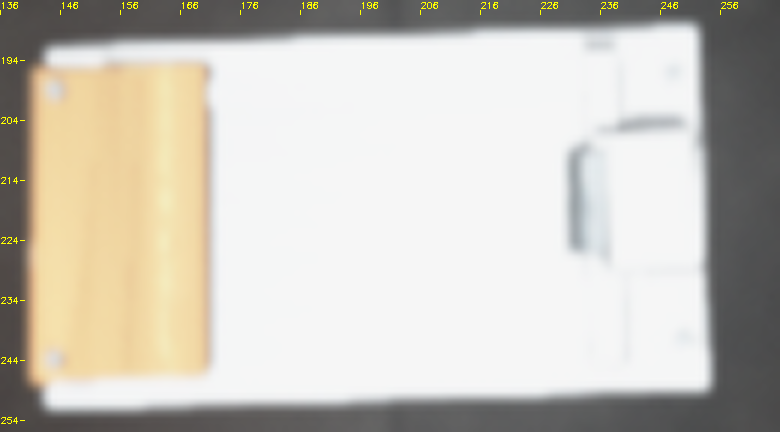

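View pics/t_board.png

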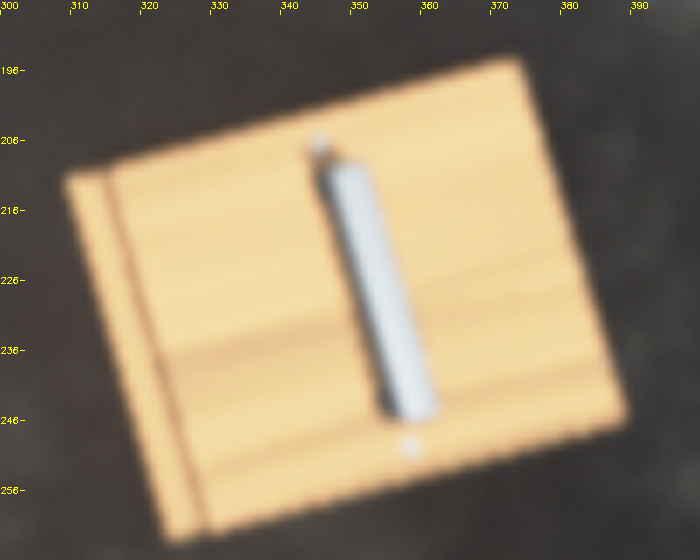

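View pics/s_plat.png

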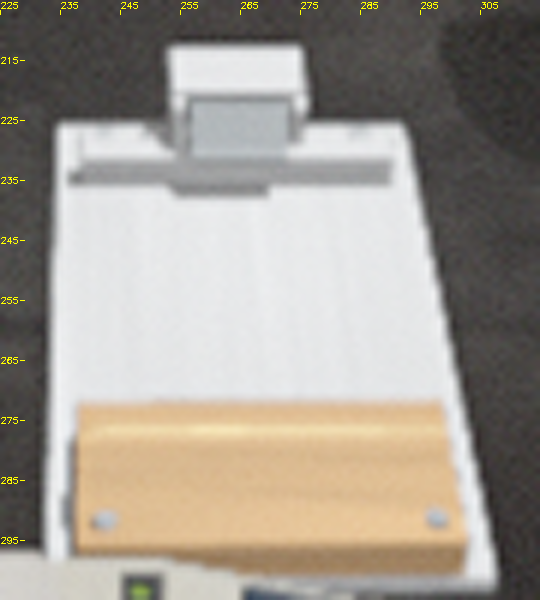

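View pics/s_board.png

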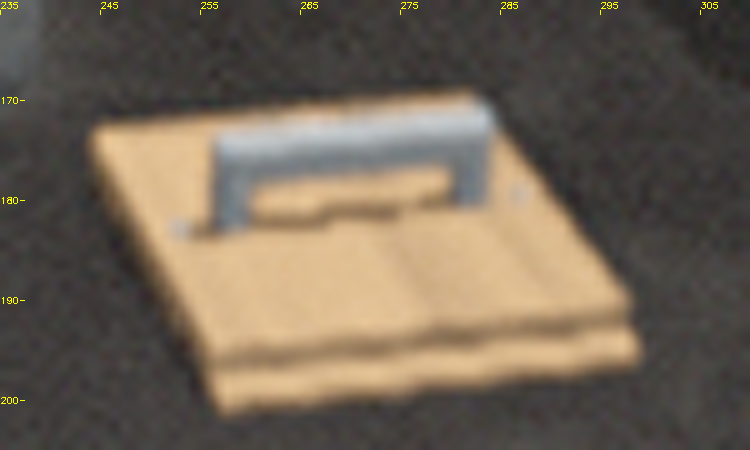

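The crops give corner pixels for both views: the board's tongue edge and back edge, the handle ends, the laid board's edge, the plate corners and the nose tip. I'll fit both poses, heights included, to these pixels.

```bash
cat > h.py <<'E'
import numpy as np
from scipy.optimize import least_squares
from scipy.spatial.transform import Rotation as R
from bench import viewer
M={n:viewer.camera_model(n) for n in("side","top")}
def proj(n,P):
    m=M[n]; p=R.from_euler('xyz',m["attitude"],degrees=True).inv().apply(np.atleast_2d(P)-m["xyz"])
    f=192/np.tan(np.radians(m["vertical_fov"]/2)); return p[:,:2]/p[:,2:]*f+[m["cx"],m["cy"]]
def pts(p,L): return R.from_euler('z',p[3],degrees=True).apply(np.array(L,float))+p[:3]
E
python3 - <<'E'
from h import *
top=lambda k,o,x,y:(o[0]+x/k,o[1]+y/k)
def fit(obs,x0,model,names):
    f=lambda q:np.concatenate([(proj(n,pts(q,[model(q,P)]))[0]-uv) for n,P,uv in obs])
    s=least_squares(f,x0,loss='soft_l1'); C=np.linalg.inv(s.jac.T@s.jac)**1
    print(np.round(s.x,2),'sd',np.round(np.sqrt(np.diag(C)),2)*0.7)
    for (n,P,uv),r in zip(obs,s.fun.reshape(-1,2)): print(n,P,np.round(r,1))
    return s.x
T=lambda x,y:top(7,(300,186),x,y); S=lambda x,y:top(10,(235,160),x,y)
B=[("top",(65,87,3),T(66,174)),("top",(-65,87,3),T(168,543)),("top",(65,-75,16),T(520,57)),("top",(-65,-75,16),T(628,418)),
("top",(45,0,46),T(346.5,166.5)),("top",(-45,0,46),T(417,417)),
("side",(65,87,0),S(222,413)),("side",(-65,87,0),S(640,363)),("side",(65,75,16),S(212,360)),("side",(-65,75,16),S(630,300)),
("side",(65,-75,16),S(92,130)),("side",(-65,-75,16),S(478,95)),("side",(45,7,46),S(215,140)),("side",(-45,7,46),S(492,105))]
fit(B,[450,-180,0,15],lambda q,P:P,0)
T=lambda x,y:top(6,(136,184),x,y); S=lambda x,y:top(6,(225,205),x,y)
a,b,c='abc'
Pf=[("top",(65,77.5,24),T(208,63)),("top",(-65,77.5,24),T(208,374)),("top",(75,a,8),T(46,48)),("top",(-75,a,8),T(45,408)),
("top",(75,b,8),T(699,25)),("top",(-75,b,8),T(711,390)),("top",(20,-70,25.5),T(570,150)),("top",(-20,-70,25.5),T(570,252)),
("top",(65,c,24),T(33,67)),("top",(-65,c,24),T(31,384)),
("side",(65,77.5,24),S(78,402)),("side",(-65,77.5,24),S(442,402)),("side",(75,b,8),S(57,123)),("side",(-75,b,8),S(404,125)),
("side",(20,-70,25.5),S(187,158)),("side",(-20,-70,25.5),S(290,158)),("side",(65,c,24),S(78,547)),("side",(-65,c,24),S(467,547))]
def mp(q,P):
    y=P[1]; d={'a':q[4],'b':q[4]-275,'c':q[5]}
    return (P[0],d.get(y,y),P[2])
fit(Pf,[460,150,0,0,150,150],mp,0)
E
```

```text
[ 514.97 -150.88   -1.94   13.56] sd [0.588 0.91  1.225 0.392]
top (65, 87, 3) [0.2 0.4]
top (-65, 87, 3) [-0.1 -1.4]
top (65, -75, 16) [-0.5  0.1]
top (-65, -75, 16) [-0.5 -0.2]
top (45, 0, 46) [ 0.1 -1.1]
top (-45, 0, 46) [0.8 0. ]
side (65, 87, 0) [ 0.  -0.2]
side (-65, 87, 0) [0.  0.1]
side (65, 75, 16) [ 0.1 -1.7]
side (-65, 75, 16) [ 0.  -0.1]
side (65, -75, 16) [ 0.4 -0.2]
side (-65, -75, 16) [-0.2 -0.2]
side (45, 7, 46) [0.7 0.6]
side (-45, 7, 46) [1.  1.5]
[542.64 215.41  -3.23   0.76 150.06 151.49] sd [0.462 0.833 0.784 0.21  1.197 1.253]
top (65, 77.5, 24) [ 0.2 -0.6]
top (-65, 77.5, 24) [0.6 0.3]
top (75, 'a', 8) [ 0.2 -0.3]
top (-75, 'a', 8) [ 0.3 -0.6]
top (75, 'b', 8) [-0.2 -0.3]
top (-75, 'b', 8) [-0.3 -1.1]
top (20, -70, 25.5) [-0.5  0.9]
top (-20, -70, 25.5) [-0.1  0.2]
top (65, 'c', 24) [-0.2 -0.3]
top (-65, 'c', 24) [ 0.  -0.5]
side (65, 77.5, 24) [ 0.2 -0.3]
side (-65, 77.5, 24) [ 0.2 -0.6]
side (75, 'b', 8) [0.4 0.2]
side (-75, 'b', 8) [-0.  -0.1]
side (20, -70, 25.5) [0.7 0.7]
side (-20, -70, 25.5) [-0.2  0.7]
side (65, 'c', 24) [-0.1  0.1]
side (-65, 'c', 24) [ 0.9 -0.4]
```

Both fits look plausible. The board is at (515,-151) with yaw 13.6°. The platform is at (542.6,215.4) with yaw 0.8°. Both heights come out within 3 mm of the bench. I'll go to the handle by a route that stays clear of the ring stand.

Call:
arm_command --targets '[[[0.024,0.055,0,0,0,0,1],[0.024,0.055,0,0,0,0,1],[0.024,0.055,0,0,0,0,1],[0.024,0.055,0,0,0,0,1],[0.025,0.055,0,0,0,0,1],[0.025,0.055,0,0,0,0,1],[0.054,0.025,-0.02,0,0,0,1],[0.054,0.025,-0.03,0,0,0,1],[0.054,0.025,-0.03,0,0,-0.023,1],[0.053,0.024,-0.03,0,0,0,1]]]' --force 60

```text
time: 1.35
tool_pos: [507.3, -153.9, 125.4]
tcp_rot: [180.0, -0.0, 13.6]
ft_force: [0.9, -1.2, 0.6]
finger_gap: 85.5
grip_force: 0.0
```

Call:
arm_command --targets '[[[0,0,-0.03,0,0,0,1],[0,0,-0.03,0,0,0,1],[0,0,-0.025,0,0,0,1],[0,0,0,0,0,0,1],[0,0,0,0,0,0,1]]]'

```text
time: 1.98
tool_pos: [506.2, -155.4, 42.3]
tcp_rot: [180.0, -0.0, 13.6]
ft_force: [-0.6, -0.7, -0.0]
finger_gap: 85.6
grip_force: 0.0
```

Call:
arm_command --targets '[[[0.009,0.0045,0,0,0,0,1],[0,0,-0.011,0,0,0,1],[0,0,-0.01,0,0,0,1],[0,0,0,0,0,0,1],[0,0,0,0,0,0,1]]]'

```text
time: 2.6
tool_pos: [514.5, -150.6, 20.2]
tcp_rot: [-180.0, 0.0, 13.6]
ft_force: [-0.8, 0.1, 0.0]
finger_gap: 85.6
grip_force: 0.0
```

Run:
```python
from bench import status, viewer
import cv2
s=status.sense(); print(s['tool_pos'],s['ft_force'])
a=viewer.snapshot("side")[130:220,220:330,::-1]; b=viewer.snapshot("top")[175:275,300:410,::-1]
import numpy as np
r=lambda a:cv2.resize(a,(395,350),interpolation=cv2.INTER_CUBIC)
cv2.imwrite("pics/g1.png",np.hstack([r(a),r(b)]))
```

```text
[ 514.54683598 -150.62442015   20.21682712] [-0.78216029  0.13855988  0.02686606]
```

View pics/g1.png

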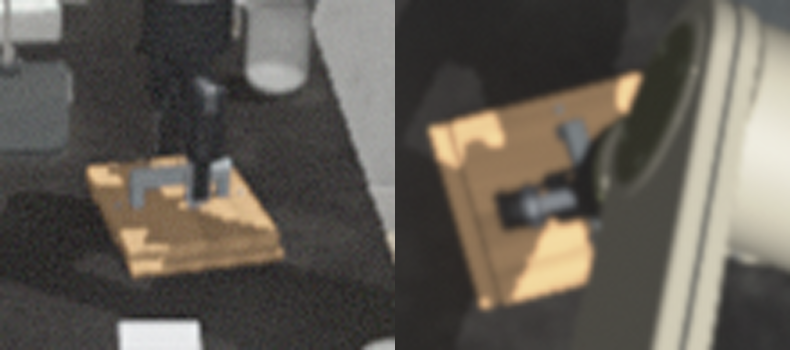

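The fingers straddle the bar. In the side crop the near finger is at about (203,190) and the bar spans 132–230. Next I'll close them.

Call:
arm_command --targets '[[[0,0,0,0,0,0,-1],[0,0,0,0,0,0,-1],[0,0,0,0,0,0,-1],[0,0,0,0,0,0,-1],[0,0,0,0,0,0,-1],[0,0,0,0,0,0,-1],[0,0,0,0,0,0,-1],[0,0,0,0,0,0,-1]]]' --force 80

```text
time: 3.7
tool_pos: [515.0, -150.7, 20.7]
tcp_rot: [180.0, -0.0, 13.6]
ft_force: [-0.5, 0.2, 5.3]
finger_gap: 12.4
grip_force: 79.4
```

Call:
arm_command --targets '[[[0,0,0.02,0,0,0,-1],[0,0,0.04,0,0,0,-1],[0,0,0.04,0,0,0,-1],[0.004,0.03,0.03,0,0,-0.03,-1],[0.004,0.04,0,0,0,-0.04,-1],[0.005,0.04,0,0,0,-0.04,-1],[0.005,0.05,0,0,0,-0.04,-1],[0.005,0.05,0,0,0,-0.04,-1],[0.005,0.05,0,0,0,-0.034,-1],[0,0.04,0,0,0,0,-1]]]'

```text
time: 4.95
tool_pos: [542.0, 151.2, 149.2]
tcp_rot: [180.0, 0.1, 0.7]
ft_force: [-0.4, -0.3, -3.5]
finger_gap: 12.4
grip_force: 78.6
```

Call:
arm_command --targets '[[[0,0.03,0,-0.07,0,0,-1],[0,0.0,0,-0.08,0,0,-1],[0,0.0,0,-0.08,0,0,-1],[0,0.0,0,-0.084,0,0,-1],[0,0.0,0,0,0,0,-1],[0,0,0,0,0,0,-1],[0,0,0,0,0,0,-1]]]'

```text
time: 5.82
tool_pos: [542.9, 178.7, 150.5]
tcp_rot: [162.1, 0.2, 0.6]
ft_force: [0.1, 0.2, -2.7]
finger_gap: 12.5
grip_force: 78.8
```

Run:
```python
from bench import status, viewer
import cv2, numpy as np
s=status.sense(); print(s['tool_pos'],s['tcp_rot'],s['ft_force'],s['wrist_torque'])
A=viewer.snapshot("side")[:,:,::-1]; B=viewer.snapshot("top")[:,:,::-1]
cv2.imwrite("pics/side1.png",A);cv2.imwrite("pics/top1.png",B)
def crop(a,x,y,w,h,k):
    a=cv2.resize(a[y:y+h,x:x+w],None,fx=k,fy=k,interpolation=cv2.INTER_CUBIC)
    for i in range(0,w,10): cv2.putText(a,str(x+i),(i*k,8),0,.3,(0,0,255))
    for i in range(10,h,10): cv2.putText(a,str(y+i),(0,i*k+3),0,.3,(0,0,255))
    return a
cv2.imwrite("pics/c1.png",np.hstack([crop(A,215,170,100,145,4),crop(B,130,170,98,145,4)]))
```

```text
[542.93182151 178.71158213 150.52346221] [162.07689274   0.21875625   0.63596591] [ 0.09567338  0.15314311 -2.74802058] [ 0.30035183  0.0963367  -0.01580685]
```

View pics/c1.png

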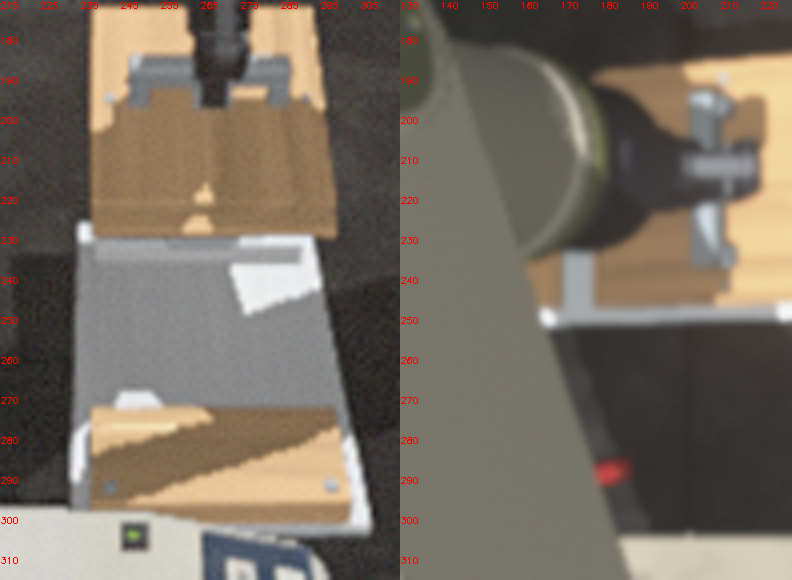

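The board is held with its tongue down, and the tongue's lower corners are at about (237.8,229) and (299,229) in the side view. I'll compare that with the prediction to find the offset along x.

```bash
cat >> h.py <<'E'
from bench import status
def board(sx=0,h=20.7):
    "world points of board points given current tool pose"
    s=status.sense(); Rt=R.from_euler('xyz',s['tcp_rot'],degrees=True)*R.from_euler('x',180,degrees=True)
    return lambda P: s['tool_pos']+Rt.apply(np.array(P,float)-[sx,0,h])
plat=lambda w,p=(542.6,215.4,0,.76): R.from_euler('z',-p[3],degrees=True).apply(np.array(w)-p[:3])
E
python3 - <<'E'
from h import *
b=board(); P=[(65,87,0),(-65,87,0)]
print(proj("side",b(P)), proj("side",b([(65,0,0),(64,0,0)])))
print("tip plat",plat(b([(0,87,0)])), "rear",plat(b([(0,-75,0)])))
# laid-board corner check with zp 0 and -3.2
for z in(0,-3.2): print(proj("side",pts((542.6,215.4,z,.76),[(65,77.5,24),(-65,77.5,24),(65,77.5,8)])))
E
```

```text
[[238.36241448 229.11419813]
 [299.64233099 228.99225414]] [[238.64035873 198.84144524]
 [239.08289126 198.84191089]]
tip plat [[-6.66834006e-02  3.97199486e+01  1.04257514e+02]] rear [[  -0.23744929 -114.40395644  154.1553368 ]]
[[238.21101486 270.48308841]
 [299.04655798 270.18714213]
 [238.21148622 276.32629038]]
[[238.21110983 271.66041386]
 [298.93437699 271.3571647 ]
 [238.21157945 277.48202309]]
```

Call:
arm_command --targets '[[[-0.001,0.033,-0.02,0,0,0,-1],[0,0,-0.03,0,0,0,-1],[0,0,-0.024,0,0,0,-1],[0,0,-0.01,0,0,0,-1],[0,0,0,0,0,0,-1],[0,0,0,0,0,0,-1],[0,0,0,0,0,0,-1]]]'

```text
time: 6.8
tool_pos: [542.7, 212.7, 67.9]
tcp_rot: [162.1, 0.1, 0.7]
ft_force: [0.5, -0.1, -1.8]
finger_gap: 12.5
grip_force: 78.9
```

Call:
arm_command --targets '[[[0,0,-0.003,0,0,0,-1],[0,0,-0.003,0,0,0,-1],[0,0,0,0,0,0,-1],[0,0,0,0,0,0,-1]]]'

```text
time: 7.3
tool_pos: [541.7, 212.3, 60.4]
tcp_rot: [162.0, 0.2, 0.7]
ft_force: [-0.1, 0.2, -2.6]
finger_gap: 12.6
grip_force: 78.9
```

```bash
cat > w.py <<'E'
from h import *
b=board(); s=status.sense()
print("t",s['time'],"tip",plat(b((0,87,0))).round(1),"rear",plat(b((0,-75,0))).round(1),"ft",s['ft_force'].round(1),"tq",s['wrist_torque'].round(2),"tcp",s['tool_pos'].round(1),s['tcp_rot'].round(2))
E
python3 w.py
```

```text
t 7.3 tip [-1.  73.3 13.8] rear [ -1.  -80.8  63.8] ft [-0.1  0.2 -2.6] tq [0.3  0.03 0.04] tcp [541.7 212.3  60.4] [162.01   0.24   0.7 ]
```

Now I'll touch down in small steps.

Call:
arm_command --targets '[[[0,0,-0.002,0,0,0,-1],[0,0,-0.002,0,0,0,-1],[0,0,0,0,0,0,-1],[0,0,0,0,0,0,-1]]]'

```text
time: 7.8
tool_pos: [541.8, 212.3, 56.5]
tcp_rot: [162.0, 0.2, 0.7]
ft_force: [-0.5, 0.2, -2.9]
finger_gap: 12.3
grip_force: 78.9
```

Call:
arm_command --targets '[[[0,0,-0.001,0,0,0,-1],[0,0,0,0,0,0,-1],[0,0,0,0,0,0,-1]]]'

```text
time: 8.18
tool_pos: [541.8, 212.3, 55.5]
tcp_rot: [162.0, 0.2, 0.7]
ft_force: [0.7, 0.4, -2.9]
finger_gap: 12.7
grip_force: 78.9
```

Call:
arm_command --targets '[[[0,0,-0.001,0,0,0,-1],[0,0,0,0,0,0,-1],[0,0,0,0,0,0,-1]]]'

```text
time: 8.55
tool_pos: [541.9, 212.3, 54.6]
tcp_rot: [162.0, 0.2, 0.7]
ft_force: [-0.2, -0.7, -2.2]
finger_gap: 12.6
grip_force: 79.0
```

```bash
python3 w.py
```

```text
t 8.55 tip [-0.9 73.3  8. ] rear [ -0.8 -80.8  58. ] ft [-0.2 -0.7 -2.2] tq [ 0.33  0.02 -0.02] tcp [541.9 212.3  54.6] [162.01   0.22   0.69]
```

Call:
arm_command --targets '[[[0,0,-0.001,0,0,0,-1],[0,0,0,0,0,0,-1],[0,0,0,0,0,0,-1]]]'

```text
time: 8.93
tool_pos: [541.9, 212.0, 53.9]
tcp_rot: [162.0, 0.2, 0.7]
ft_force: [-3.0, -3.2, 3.9]
finger_gap: 12.6
grip_force: 79.8
```

Call:
arm_command --targets '[[[0,0,-0.001,0,0,0,-1],[0,0,0,0,0,0,-1],[0,0,0,0,0,0,-1]]]'

```text
time: 9.3
tool_pos: [542.1, 211.8, 53.4]
tcp_rot: [162.0, 0.2, 0.7]
ft_force: [-3.6, -5.2, 8.1]
finger_gap: 12.5
grip_force: 80.2
```

Contact came at a modelled tip height of 7.4 mm, which matches the 8 mm floor. I'll lift slightly and slide into the groove.

Call:
arm_command --targets '[[[0,0,0.002,0,0,0,-1],[0,0.003,0,0,0,0,-1],[0,0.002,0,0,0,0,-1],[0,0.002,0,0,0,0,-1],[0,0,0,0,0,0,-1],[0,0,0,0,0,0,-1]]]'

```text
time: 10.05
tool_pos: [541.8, 219.6, 54.3]
tcp_rot: [162.0, 0.2, 0.7]
ft_force: [0.1, 0.2, -1.1]
finger_gap: 12.2
grip_force: 79.2
```

Call:
arm_command --targets '[[[0,0.002,0,0,0,0,-1],[0,0,0,0,0,0,-1],[0,0,0,0,0,0,-1]]]'

```text
time: 10.42
tool_pos: [541.7, 221.4, 54.4]
tcp_rot: [162.0, 0.2, 0.7]
ft_force: [-0.2, -0.8, -2.1]
finger_gap: 12.7
grip_force: 79.2
```

Call:
arm_command --targets '[[[0,0.001,0,0,0,0,-1],[0,0,0,0,0,0,-1],[0,0,0,0,0,0,-1]]]'

```text
time: 10.8
tool_pos: [541.8, 222.3, 54.4]
tcp_rot: [162.0, 0.2, 0.7]
ft_force: [-0.4, -0.2, -0.6]
finger_gap: 12.7
grip_force: 79.1
```

```bash
python3 w.py
```

```text
t 10.8 tip [-0.9 83.3  7.8] rear [ -0.8 -70.8  57.9] ft [-0.4 -0.2 -0.6] tq [ 0.16 -0.02 -0.03] tcp [541.8 222.3  54.4] [162.01   0.24   0.7 ]
```

Call:
arm_command --targets '[[[0,0.001,0,0,0,0,-1],[0,0,0,0,0,0,-1],[0,0,0,0,0,0,-1]]]'

```text
time: 11.18
tool_pos: [541.8, 223.4, 54.4]
tcp_rot: [162.0, 0.2, 0.7]
ft_force: [0.1, -0.7, -2.0]
finger_gap: 12.6
grip_force: 79.1
```

Call:
arm_command --targets '[[[0,0.001,0,0,0,0,-1],[0,0,0,0,0,0,-1],[0,0,0,0,0,0,-1]]]'

```text
time: 11.55
tool_pos: [541.8, 224.4, 54.4]
tcp_rot: [162.0, 0.2, 0.7]
ft_force: [-0.4, -0.2, -1.3]
finger_gap: 12.5
grip_force: 79.1
```

Call:
arm_command --targets '[[[0,0.001,0,0,0,0,-1],[0,0,0,0,0,0,-1],[0,0,0,0,0,0,-1]]]'

```text
time: 11.92
tool_pos: [541.8, 225.4, 54.4]
tcp_rot: [162.0, 0.2, 0.7]
ft_force: [0.2, -0.3, -1.2]
finger_gap: 12.7
grip_force: 79.1
```

```bash
python3 w.py
```

```text
t 11.925 tip [-0.8 86.3  7.9] rear [ -0.7 -67.7  57.9] ft [ 0.2 -0.3 -1.2] tq [ 0.24 -0.1  -0.04] tcp [541.8 225.4  54.4] [162.01   0.22   0.7 ]
```

Call:
arm_command --targets '[[[0,0.001,0,0,0,0,-1],[0,0,0,0,0,0,-1],[0,0,0,0,0,0,-1]]]'

```text
time: 12.3
tool_pos: [541.7, 226.0, 54.5]
tcp_rot: [162.0, 0.2, 0.7]
ft_force: [-0.2, -4.2, 0.3]
finger_gap: 12.5
grip_force: 79.2
```

Call:
arm_command --targets '[[[0,0.001,0,0,0,0,-1],[0,0,0,0,0,0,-1],[0,0,0,0,0,0,-1]]]'

```text
time: 12.68
tool_pos: [541.7, 226.2, 54.7]
tcp_rot: [161.9, 0.3, 0.7]
ft_force: [-2.5, -6.6, 2.6]
finger_gap: 12.6
grip_force: 79.4
```

```bash
python3 w.py
python3 - <<'E'
from bench import viewer
import cv2, numpy as np
A=viewer.snapshot("side")[:,:,::-1]
def crop(a,x,y,w,h,k):
    a=cv2.resize(a[y:y+h,x:x+w],None,fx=k,fy=k,interpolation=cv2.INTER_CUBIC)
    for i in range(0,w,10): cv2.putText(a,str(x+i),(i*k,8),0,.3,(0,0,255))
    for i in range(10,h,10): cv2.putText(a,str(y+i),(0,i*k+3),0,.3,(0,0,255))
    return a
cv2.imwrite("pics/c2.png",crop(A,225,205,90,100,6))
E
```

```text
t 12.675 tip [-0.8 87.   8. ] rear [ -0.9 -66.9  58.3] ft [-2.5 -6.6  2.6] tq [-1.1   0.15 -0.07] tcp [541.7 226.2  54.7] [161.89   0.26   0.66]
```

View pics/c2.png

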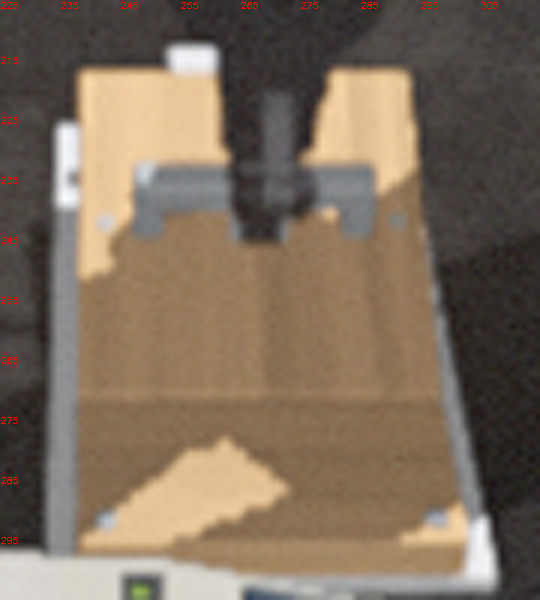

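The tongue is in the groove, and the ends line up: left edges both at crop column 78, right edges both at about 441. I'll now rotate it down about the tongue tip.

Call:
arm_command --targets '[[[0,-0.0015,-0.0027,0.035,0,0,-1],[0,-0.0015,-0.0027,0.035,0,0,-1],[0,-0.0015,-0.0028,0.035,0,0,-1],[0,0,0,0,0,0,-1],[0,0,0,0,0,0,-1],[0,0,0,0,0,0,-1]]]'

```text
time: 13.48
tool_pos: [541.8, 222.9, 46.3]
tcp_rot: [168.0, 0.1, 0.7]
ft_force: [-0.1, -2.0, -2.2]
finger_gap: 12.7
grip_force: 79.4
```

```bash
python3 w.py
```

```text
t 13.475 tip [-0.7 88.3  8. ] rear [ -0.7 -70.1  41.7] ft [-0.1 -2.  -2.2] tq [-0.21 -0.05 -0.08] tcp [541.8 222.9  46.3] [1.6799e+02 1.5000e-01 7.4000e-01]
```

Call:
arm_command --targets '[[[0,-0.0011,-0.0029,0.035,0,0,-1],[0,-0.0011,-0.0029,0.035,0,0,-1],[0,0,0,0,0,0,-1],[0,0,0,0,0,0,-1]]]'

```text
time: 13.98
tool_pos: [542.4, 221.7, 41.3]
tcp_rot: [172.2, 0.0, 0.7]
ft_force: [-0.5, 5.0, 2.4]
finger_gap: 12.2
grip_force: 80.2
```

Call:
arm_command --targets '[[[0,-0.0011,-0.0029,0.035,0,0,-1],[0,0,0,0,0,0,-1],[0,0,0,0,0,0,-1],[0,0,0,0,0,0,-1]]]'

```text
time: 14.48
tool_pos: [542.3, 220.4, 37.4]
tcp_rot: [174.1, 0.0, 0.8]
ft_force: [3.4, 4.4, -2.5]
finger_gap: 12.8
grip_force: 79.5
```

```bash
python3 w.py
```

```text
t 14.475 tip [-0.3 89.4  7.9] rear [ -0.3 -71.7  24.5] ft [ 3.4  4.4 -2.5] tq [ 1.03 -0.48  0.21] tcp [542.3 220.4  37.4] [174.13   0.     0.76]
```

Call:
arm_command --targets '[[[0,-0.001,-0.003,0.035,0,0,-1],[0,-0.001,-0.003,0.035,0,0,-1],[0,0,0,0,0,0,-1],[0,0,0,0,0,0,-1]]]'

```text
time: 14.98
tool_pos: [541.8, 218.5, 31.2]
tcp_rot: [178.2, 0.0, 0.7]
ft_force: [2.1, 6.1, -2.3]
finger_gap: 12.6
grip_force: 79.5
```

Call:
arm_command --targets '[[[0,-0.001,-0.003,0.035,0,0,-1],[0,0,0,0,0,0,-1],[0,0,0,0,0,0,-1],[0,0,0,0,0,0,-1]]]'

```text
time: 15.48
tool_pos: [542.0, 216.6, 28.8]
tcp_rot: [-179.9, -0.0, 0.7]
ft_force: [1.1, 2.5, 3.4]
finger_gap: 12.1
grip_force: 80.3
```

```bash
python3 w.py
```

```text
t 15.475 tip [-0.5 88.3  8.1] rear [ -0.6 -73.7   8. ] ft [1.1 2.5 3.4] tq [ 0.36 -0.02 -0.07] tcp [542.  216.6  28.8] [-1.7995e+02 -3.0000e-02  7.4000e-01]
```

Call:
arm_command --targets '[[[0,0,-0.001,0,0,0,-1],[0,0,-0.001,0,0,0,-1],[0,0,0,0,0,0,-1],[0,0,0,0,0,0,-1]]]'

```text
time: 15.98
tool_pos: [542.1, 216.6, 28.7]
tcp_rot: [-180.0, -0.0, 0.8]
ft_force: [-9.5, -0.9, 21.5]
finger_gap: 12.8
grip_force: 83.0
```

```bash
python3 w.py
python3 - <<'E'
from bench import viewer
import cv2, numpy as np
A=viewer.snapshot("side")[:,:,::-1]; cv2.imwrite("pics/c3.png",cv2.resize(A[205:305,225:315],None,fx=6,fy=6,interpolation=cv2.INTER_CUBIC))
E
```

```text
t 15.975 tip [-0.5 88.3  8.1] rear [ -0.5 -73.7   8. ] ft [-9.5 -0.9 21.5] tq [-0.13  1.54 -0.  ] tcp [542.1 216.6  28.7] [-1.7996e+02 -1.0000e-02  7.5000e-01]
```

View pics/c3.png

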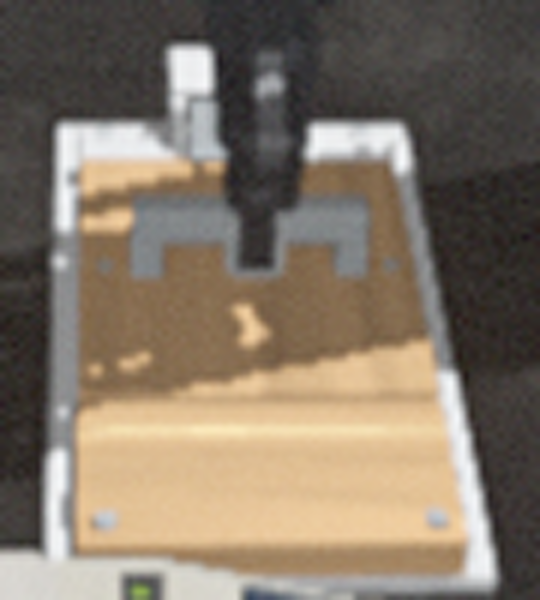

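The board lies flat and is firm at 21 N. Its ends are within about half a pixel of the laid board's, and the nose's lower edge (crop row 158) is back at its sprung-out place. I'll ease off, release and withdraw.

Call:
arm_command --targets '[[[0,0,0.002,0,0,0,-1],[0,0,0,0,0,0,0],[0,0,0,0,0,0,0],[0,0,0,0,0,0,0],[0,0,0,0,0,0,0],[0,0,0,0,0,0,0]]]'

```text
time: 16.77
tool_pos: [541.8, 216.5, 28.5]
tcp_rot: [-179.9, 0.0, 0.7]
ft_force: [0.8, -0.5, -0.5]
finger_gap: 42.7
grip_force: 0.0
```

Call:
arm_command --targets '[[[0,0,0.01,0,0,0,0],[0,0,0.03,0,0,0,0],[0,0,0.05,0,0,0,0],[0,0,0.06,0,0,0,0],[0,-0.05,0.03,0,0,0,0],[0,-0.06,0,0,0,0,0],[0,-0.06,0,0,0,0,0],[0,-0.06,0,0,0,0,0],[0,-0.05,0,0,0,0,0],[0,0,0,0,0,0,0]]]'

```text
time: 18.02
tool_pos: [541.7, -66.9, 209.5]
tcp_rot: [180.0, -0.1, 0.5]
ft_force: [1.0, 0.3, 0.0]
finger_gap: 42.6
grip_force: 0.0
```

Run:
```python
from bench import viewer,status
import cv2, numpy as np
s=status.sense();print(s['tool_pos'],s['finger_gap'],s['ft_force'])
A=viewer.snapshot("side")[:,:,::-1];B=viewer.snapshot("top")[:,:,::-1]
a=cv2.resize(A[205:305,225:315],(540,600),interpolation=cv2.INTER_CUBIC)
b=cv2.resize(cv2.rotate(B[184:256,136:266],cv2.ROTATE_90_CLOCKWISE),(260,470),interpolation=cv2.INTER_CUBIC)
c=np.zeros((600,800,3),np.uint8);c[:,:540]=a;c[:470,540:]=b
c[470:,540:]=cv2.resize(B[270:310,130:270],(260,130))
cv2.imwrite("pics/c4.png",c)
```

```text
[541.68887127 -66.89422675 209.49684048] 42.6230008113967 [1.04951254 0.33298318 0.03056426]
```

View pics/c4.png

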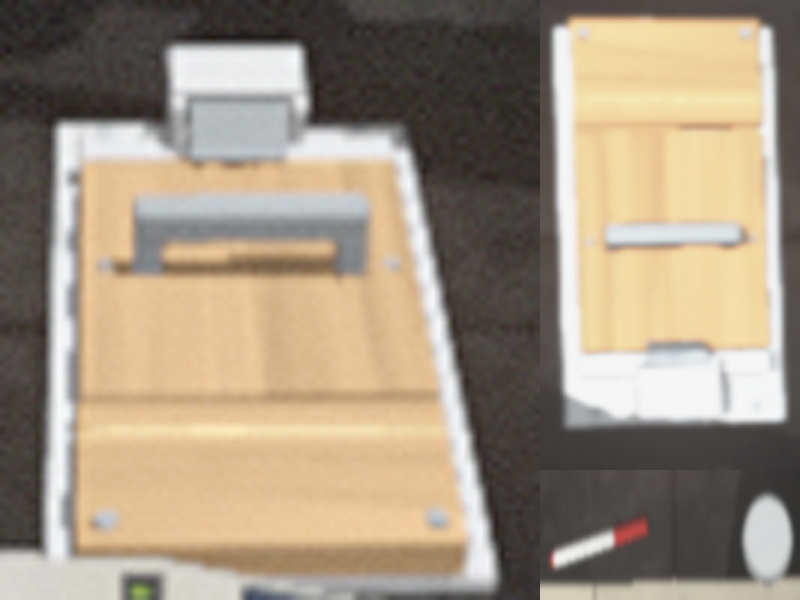

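The board is seated flat with its ends in line, to within about 1 mm. The catch nose reaches about 6 mm over its back edge, and the marker and dish haven't moved.

```bash
python3 -c "
from bench import job; print(job.hand_in())"
```

```text
the job is handed in; nothing more can be done
None
```

I handed the job in at about 18 s: in the last pictures the board is seated flat with its ends in line to about 1 mm, and the spring catch is out over its back edge. The gripper has let go and is well clear; the dish and marker lie where they were, and I didn't recheck the bottle, which the arm stayed away from.

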